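Seat the tapered closing plug and check that it rocks free

TASK

Take the large steel taper plug by its black knob and lower it gently into the conical seat that matches it, the one with the wide mouth. Press it straight down fully home with a firm push of about 1 kg (never more than 2.5 kg), then rock it by the knob about 5 to 8 degrees to one side in its seat to check that it is not wedged, and leave it sitting upright and level in the seat, let go. Leave everything else where it stands.

Things in the scene. Friction and masses are not known exactly. Their poses are not given: they have to be found in the camera images.
- plug: Large closing plug, steel, 0.24 to 0.36 kg, upright on the bench at the start. Origin: centre of its flat underside, z up its axis. From the bottom: taper 24 mm high, 24 mm across below, 52 mm above (about 30 degrees each side); flange 58 mm across, 24 to 29 mm up; stem 14 mm across, 29 to 49 mm up; black knob. The taper faces are slippery and do not lock.
- plug_knob (a point): Middle of the large plug's black plastic knob, 58 mm above the plug's underside, on its axis. The knob is 28 mm across and 18 mm high (49 to 67 mm above the underside). Pushed sideways at this height, the seated plug tips on its seat by about 2 degrees per mm (it takes 2 to 10 N) and drops back level when let go.
- unit: Fixed bench unit with the WIDE seat. Origin: centre of its underside on the bench, on the seat's axis, z up. White square foot 100 x 100 mm, 35 mm high; an upright aluminium seat 72 mm across stands out of it. In the seat's top is a conical mouth 49 mm across, 20 mm deep, with the large plug's taper.
- unit_mouth (a point): Point on the wide seat's axis 64 mm above the bench. The real seat top was set by hand, is NOT reported, and stays put anywhere from 48 to 80 mm above the bench. Seated, the plug's underside is 21 mm below the seat's top (27 to 59 mm above the bench) and its flange about 3 mm above the seat. Both are rigid: past first touch the force grows by 2 N or more per mm commanded.
- small_unit: The other bench unit, fixed, alike but with a NARROW conical mouth 33 mm across, too small for the large plug; its seat top is also 48 to 80 mm above the bench. Not used.
- small_plug: A smaller steel plug of the same shape, not used: taper 17 mm high, 16 to 36 mm across, flange 42 mm across, black knob 22 mm across, 56 mm high in all. Loose, upright on the bench. Origin: centre of its underside.
- vial0: Glass sample vial with an aluminium cap, 23 mm across, 55 mm high, loose, upright, somewhere between the two units. Origin: centre of its underside.
- vial1: A second such vial, loose, to the right.
- jar: Amber glass jar with a black cap, 60 mm across, 75 mm high, loose, to the left. Origin: centre of its underside.
- wrench: Steel spanner about 150 mm long, lying on the bench to the right, loose. Origin: its middle, underside.
There are look-alikes about, which are no part of the job. What is shaped like the unit but purple or yellow is not meant.

How it is judged:
On the way, in this order (a step that is already met when the one before it is completed fails the run):
1. the plug is upright and centred in the wide seat and pressed down in it (at least 12 N summed over the taper faces, which is about 6 N straight down) (horizontal distance between plug and unit below 0.003 m and angle between plug's own z axis and vertical below 0.035 rad and contact force between plug and unit above 12 N), for 0.2 s.
2. the plug, still in its seat and bearing on it, is rocked at least 3 degrees to a side (angle between plug's own z axis and vertical above 0.052 rad and horizontal distance between plug and unit below 0.012 m and height (world z) of plug below 0.07 m and contact force between plug and unit above 0.3 N), for 0.05 s.
At the end, for the whole second after the job is handed in: The large plug rests in the wide seat: centred within 3 mm, within 2 degrees of upright, its weight on the seat, at rest and let go (horizontal distance between plug and unit below 0.003 m and angle between plug's own z axis and vertical below 0.035 rad and height (world z) of plug between 0.023 and 0.063 m and contact force between plug and unit above 1 N and linear speed of plug below 0.01 m/s and angular speed of plug below 0.1 rad/s); the robot touches nothing.
It fails at once if the plug was forced or dropped into the seat (more than 50 N summed over the taper faces, which is about 25 N straight down) (contact force between plug and unit above 50 N).
It fails at once if the plug was tipped more than 20 degrees (angle between plug's own z axis and vertical above 0.35 rad).
It fails at once if something else was moved more than 30 mm (distance of any of small_plug, vial0, vial1, jar, wrench from where it was at the start of the episode above 0.03 m).
It also fails if it takes over 48 s, if anything falls off the work surface, if the arm or the gripper's body presses on something with over 40 N, if the wrist force passes 120 N, or if a joint passes its speed limit or range.

ROBOT

A 6-joint arm with a two-finger parallel gripper is mounted at the origin on the work surface. World frame = base frame: x ahead of the robot, y to its left, z up, the work surface at z = 0. Lengths are in m, angles in rad, forces in N, time in s.
With the tool pointing down it reaches from about 0.3 to 0.775 m from the base axis. Payload 14.6 kg.
Tool frame: the origin (TCP) lies at the very end of the fingers, on their centre line; the grasp point (between the pads) lies 19 mm behind it; z points along the fingers, y is the line along which they close (so a half turn about z gives the same grasp; the last joint's range is limited). The gripper opens to 94 mm and grips with 3 to 60 N. Pads are 16 mm wide; open, the fingers measure 119 mm over their backs; the gripper's body (75 mm by 177 mm) begins 78 mm behind the grasp point.
Start: joints at [1.198, 0.3, 1.521, -0, 1.321, -0.067], TCP at [0.166, 0.524, 0.205] pointing down, gripper open.
Joint ranges: [-3.03, 3.03], [-0.79, 2.21], [0.23, 2.52], [-1.04, 4.18], [0, 3.07], [-2.55, 2.55]. Speed limits (rad/s): [2.22, 2.22, 2.57, 3.14, 3.14, 3.14].

INTERFACE

Orientations are given as [roll, pitch, yaw] about the fixed x, y, z axes, in that order (R = Rz(yaw) Ry(pitch) Rx(roll)).
In Python, from station import ctrl gives the robot as it stands.
- The arm moves only by the shell command python3 -m pendant 'ROWS' [OPENING] [FORCE]. ROWS is JSON, a list of rows, each a list of 2 entries, a list of its own where there are three numbers: the shift along the world's x, y, z in cm, then the turn about the world's z in rad. A call has 1 to 20 rows; each row shifts and turns the commanded pose from where the row before left it; what a row does not reach is not made up. A row lasts 1/12 s, in which the tool goes at most 41.7 mm and 7.16 degrees, less where a joint would pass 70% of its speed; a pose out of reach is approached as far as the arm can. A call is refused whole if a number of a shift passes 4.17 or a number of a turn 0.125, either way. A call with a gripper value outside its range is refused whole. OPENING is the opening, from 0 (shut) to 1 (fully open), set as the call begins (- or left out, the last holds). The fingers move at their own pace and stop on an object; FORCE is the grip in N (left out, the last holds). Time passes only in rows, so rows that do not move let the fingers close. It gives the time, the measured TCP pose, the force, the opening and the grip force at its end, in the units of the state.
- ctrl.get_obs(): the state, without advancing time (a new reading comes with each control period).
- ctrl.camera(name): name is "scene" or "top" or "wrist"; returns a dict with "color" (420x560x3 uint8, red, green, blue), "intrinsics" (3x3 intrinsics, pixels), "camera_from_world" (4x4, takes a point from world to camera coordinates). Camera axes: x right, y down, z forward; pixel columns grow to the right and rows downward; lengths in m; the calibration is good to about 2 mm. A picture is of the moment at which its call begins. There is no depth.
- ctrl.hand_in(): hands the job in; it is judged then, once.
The state is a dict: "time_s": time; "qpos": joint angles; "joint_vel": joint speeds; "tau": joint torques, N m; "ee_pos": TCP position; "eef_rot": TCP orientation; "force": force on the tool from outside, world axes, zero at the start; "moment": the same for the moment, N m; "grip_width": finger opening in m; "grip_force": force on a finger pad.
Only numpy, scipy, OpenCV 4.12 (cv2) and the standard library are available. Lean on these libraries where they do the work, as an engineer would, in place of code of your own. Each camera call takes 0.05 s, during which the arm holds its last target. There are 200 camera calls.

## Working session

There is one attempt and no reset: what is moved stays moved. The work goes in short steps, Python scripts to look and compute and a shell command to move; the robot and the scene stay as the last step left them, time stands still between calls to the robot, and variables do not carry over. Pictures are saved under pics/ and viewed, at most 10 in all, crops included, and the job is handed in when it is done.

```bash
mkdir -p pics
cat > h.py <<'E'
import numpy as np,cv2
from station import ctrl
def snap(n,f):
    c=ctrl.camera(n); cv2.imwrite(f'pics/{f}.png',c['color'][:,:,::-1]); np.savez(f'pics/{f}.npz',K=c['intrinsics'],T=c['camera_from_world']); return c
def ray(f,u,v,z):
    d=np.load(f'pics/{f}.npz');K,T=d['K'],d['T']
    r=T[:3,:3].T@np.linalg.inv(K)@[u,v,1]; o=-T[:3,:3].T@T[:3,3]
    return (o+r*(z-o[2])/r[2]).round(4)
def proj(f,p):
    d=np.load(f'pics/{f}.npz'); q=d['K']@(d['T']@[*p,1])[:3]; return (q[:2]/q[2]).round(1)
E
python3 - <<'E'
from h import *
snap('top','t0');snap('scene','s0')
o=ctrl.get_obs();print(o)
E
```

```text
{'time_s': 0.1, 'qpos': array([ 1.19839623e+00,  3.00393762e-01,  1.52153152e+00, -3.00320294e-05,
        1.32072113e+00, -6.66338616e-02]), 'joint_vel': array([-1.46957893e-03, -7.58209874e-04, -9.53711320e-04, -1.03454876e-03,
        1.09274757e-03,  8.64479289e-05]), 'tau': array([ 2.36034393e-03, -5.32644439e+01, -3.53288376e+01,  7.10271858e-02,
        2.34202738e-02, -5.48338028e-05]), 'ee_pos': array([0.16550108, 0.52424939, 0.20494972]), 'eef_rot': array([-3.14053930e+00, -4.11386275e-05,  2.83583385e+00]), 'force': array([-0.36289667,  0.08840755,  0.23996043]), 'moment': array([-0.01027491,  0.0473922 , -0.07797799]), 'grip_force': 0.0, 'grip_width': 0.09422679233813047}
```

View pics/t0.png

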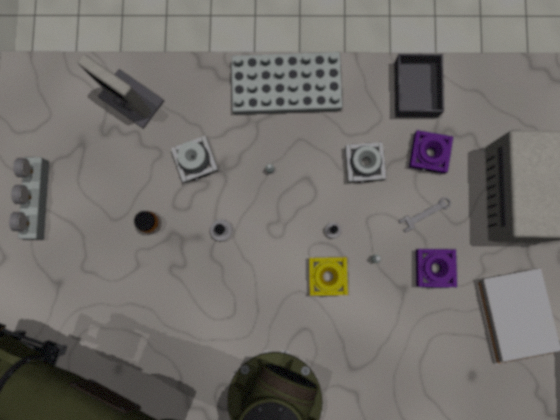

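View pics/s0.png

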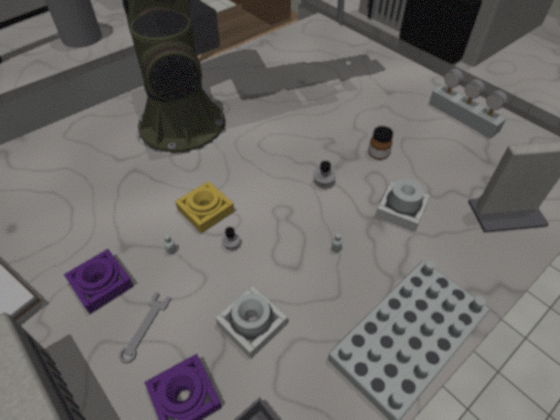

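Top view: the large plug's knob is at (219,230) and the small plug is at (333,231). The units are at (194,158) on the left and (367,160) on the right. The right mouth looks wider, so I'll enlarge the crops to check and compute positions.

Run:
```python
from h import *
t=cv2.imread('pics/t0.png');s=cv2.imread('pics/s0.png')
z=lambda a,u,v,w=40:cv2.resize(a[v-w:v+w,u-w:u+w],(400,300) if 0 else (300,300),interpolation=cv2.INTER_CUBIC)
cv2.imwrite('pics/c.png',np.vstack([np.hstack([z(t,194,158,30),z(t,367,160,30)]),np.hstack([z(t,220,230,20),z(s,250,315)])]))
print(ray('t0',219,230,.058),ray('t0',333,230,.05),ray('t0',367,158,.064),ray('t0',194,156,.064),ray('t0',268,169,.055),ray('t0',146,221,.07))
```

```text
[0.4359 0.1491 0.058 ] [ 0.44   -0.1476  0.05  ] [ 0.6288 -0.2351  0.064 ] [0.6305 0.2197 0.064 ] [0.5991 0.0241 0.055 ] [0.4562 0.3381 0.07  ]
```

View pics/c.png

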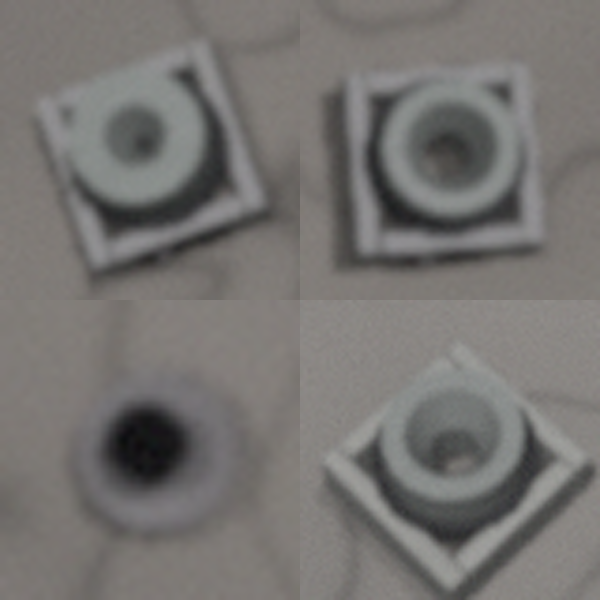

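The right-hand unit has the wide mouth. Its rim centre is about (367,159.6) in top and (251.3,311.5) in scene. Next I'll triangulate that rim and move over the plug.

```bash
python3 - <<'E'
from h import *
from scipy.optimize import least_squares as L
for a,b in [((367,159.6),(251.3,311.5))]:
    r=L(lambda p:np.r_[proj('t0',p)-a,proj('s0',p)-b],[.63,-.23,.064],diff_step=1e-2);print(r.x,r.fun)
E
python3 -m pendant '[[[1,-1,0],0],[[2,-3,0],0],[[2.3,-3.3,0],0],[[2.3,-3.3,0],0],[[2.3,-3.3,0],0],[[2.3,-3.3,0],0],[[2.3,-3.3,0],0],[[2.3,-3.3,0],0],[[2.3,-3.3,0],0],[[2.3,-3.3,0],0],[[2.3,-3.3,0],0],[[2,-2.8,0],0],[[1,-1,0],0],[[0.3,0,0],0],[[0,0,0],0],[[0,0,0],0]]' 1
python3 -c "
from h import *
snap('wrist','w0');o=ctrl.get_obs();print(o['ee_pos'],o['eef_rot'],proj('w0',(.4359,.1491,.058)))"
```

```text
[ 0.62811893 -0.2344393   0.05462416] [-0.8 -0.6 -0.7  0. ]
time_s: 1.43
ee_pos: [0.4351, 0.1498, 0.2053]
eef_rot: [-3.141, -0.0, 2.836]
force: [-0.4, -0.1, 0.6]
grip_width: 0.094
grip_force: 0.0
[0.43492591 0.15007716 0.20536245] [-3.14152106e+00 -3.01382990e-04  2.83674568e+00] [280.8 198.8]
```

View pics/w0.png

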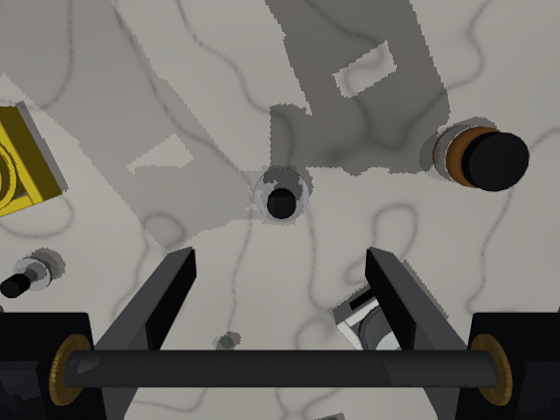

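The wrist view shows the knob at about (281.5,203), centred between the fingers and clear around it.

Run:
```python
from h import *
from math import *
im=cv2.imread('pics/w0.png');m=(im.max(2)<45).astype('uint8')[180:230,255:310]
n,l,s,c=cv2.connectedComponentsWithStats(m);k=1+s[1:,4].argmax();print(s[k],c[k]+[255,180])
p=ray('w0',*(c[k]+[255,180]),.062);print(p, (p-ctrl.get_obs()['ee_pos'])*100)
```

```text
[ 12   8  29  31 705] [281.22836879 202.91914894]
[0.4388 0.1486 0.062 ] [  0.38740891  -0.14771628 -14.33624549]
```

```bash
python3 -m pendant '[[[0.2,-0.1,-1],0],[[0.2,-0.05,-2.5],0],[[0,0,-3],0],[[0,0,-3],0],[[0,0,-2.5],0],[[0,0,-2],0],[[0,0,-1.5],0],[[0,0,-1],0],[[0,0,0],0],[[0,0,0],0]]' 1
python3 -m pendant '[[[0,0,0],0],[[0,0,0],0],[[0,0,0],0],[[0,0,0],0],[[0,0,0],0],[[0,0,0],0],[[0,0,0],0],[[0,0,0],0]]' 0.2 25
python3 -c "
from h import *
snap('wrist','w1')"
```

```text
time_s: 2.32
ee_pos: [0.4394, 0.1483, 0.0404]
eef_rot: [-3.141, -0.0, 2.836]
force: [-0.6, 0.0, 0.6]
grip_width: 0.0939
grip_force: 0.0
time_s: 2.98
ee_pos: [0.4396, 0.148, 0.0405]
eef_rot: [-3.142, 0.0, 2.836]
force: [0.4, -0.2, 0.0]
grip_width: 0.044
grip_force: 0.0
```

View pics/w1.png

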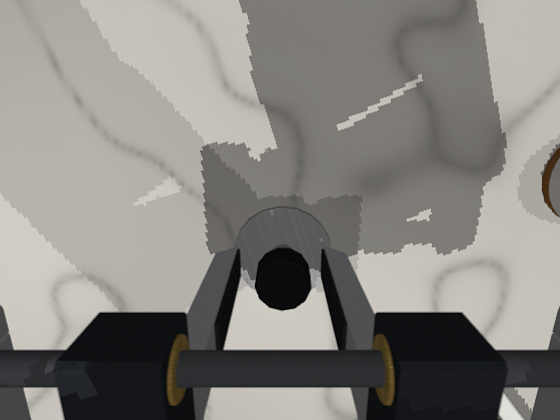

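The fingers are still closing (44 mm) around the knob, which is at (283,278). I'll check the fore-aft offset before gripping.

```bash
python3 - <<'E'
from h import *
print(ray('w1',283,278,.067),proj('w1',(.4396,.148,.067)),ctrl.get_obs()['ee_pos'])
E
python3 -m pendant '[[[0,0,0],0],[[0,0,0],0],[[0,0,0],0],[[0,0,0],0],[[0,0,0],0],[[0,0,0],0],[[0,0,0],0],[[0,0,0],0]]' 0.2 25
```

```text
[0.4355 0.1498 0.067 ] [281.9 286.4] [0.43959729 0.14795848 0.04045172]
time_s: 3.7
ee_pos: [0.4395, 0.148, 0.0404]
eef_rot: [-3.142, -0.0, 2.836]
force: [0.2, 0.9, -0.4]
grip_width: 0.0273
grip_force: 25.0
```

```bash
python3 -m pendant '[[[0,0,0.5],0],[[0,0,1.5],0],[[0,0,2.5],0],[[0,0,3],0],[[0,0,2.5],0],[[0,0,1.5],0],[[0,0,0.5],0],[[0,0,0],0],[[0,0,0],0]]' 0.2 30
python3 -m pendant '[[[0.5,-0.9,0],0],[[1,-2,0],0],[[1.5,-3,0],0],[[1.6,-3.2,0],0],[[1.6,-3.2,0],0],[[1.6,-3.2,0],0],[[1.6,-3.2,0],0],[[1.6,-3.2,0],0],[[1.6,-3.2,0],0],[[1.6,-3.2,0],0],[[1.5,-3.2,0],0],[[1.3,-3,0],0],[[1,-2,0],0],[[0.5,-1.2,0],0],[[0.2,-0.6,0],0],[[0,0,0],0],[[0,0,0],0],[[0,0,0],0]]'
python3 - <<'E'
from h import *
a=snap('wrist','w2')['color'];b=snap('scene','s1')['color'];c=snap('top','t1')['color']
o=ctrl.get_obs();print(o['ee_pos'],o['eef_rot'],o['force'])
p=proj('s1',(.628,-.234,.08)).astype(int);q=proj('t1',(.628,-.234,.08)).astype(int);print(p,q)
z=lambda a,p,w=40:cv2.resize(a[p[1]-w:p[1]+w,p[0]-w:p[0]+w],(380,380),interpolation=cv2.INTER_CUBIC)
cv2.imwrite('pics/c2.png',np.hstack([z(b,p,60),cv2.resize(a[120:,80:480],(400,300))[:,:].copy() if 0 else cv2.resize(a,(420,380))])[:,:,::-1])
E
```

```text
time_s: 4.45
ee_pos: [0.4392, 0.1478, 0.1596]
eef_rot: [-3.141, -0.001, 2.836]
force: [-0.0, -1.1, -3.4]
grip_width: 0.0274
grip_force: 30.0
time_s: 5.95
ee_pos: [0.6263, -0.2342, 0.1601]
eef_rot: [3.141, -0.001, 2.837]
force: [0.2, 1.1, -2.9]
grip_width: 0.0275
grip_force: 30.0
[ 0.62655604 -0.23429927  0.16071203] [3.14158019e+00 2.35340000e-04 2.83670681e+00] [-1.2315455   0.60893778 -2.02217585]
[250 305] [367 157]
```

View pics/c2.png

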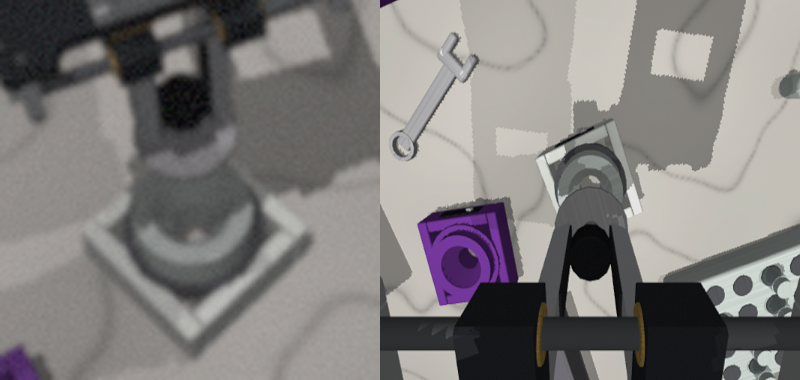

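Scene crop: the plug hangs upright above the seat. Wrist: the rim centre is near full-frame pixel (283,190) and the knob is at (281,278).

Run:
```python
from h import *
a=cv2.imread('pics/w2.png')
cv2.imwrite('pics/c3.png',cv2.resize(a[110:330,180:390],(760,600),interpolation=cv2.INTER_CUBIC) if 0 else cv2.resize(a[110:330,180:390],None,fx=2.7,fy=2.7,interpolation=cv2.INTER_CUBIC))
```

```text
(no output)
```

View pics/c3.png

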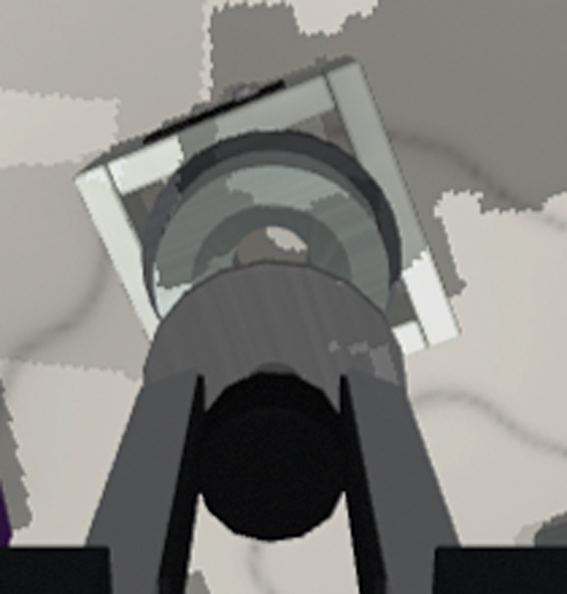

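Zoomed picture: rim centre is about (281.3,216), flange centre about (281.8,255) and knob top centre about (280.7,283). They line up laterally.

Run:
```python
from h import *
d=np.load('pics/w2.npz');K,T=d['K'],d['T'];f=K[0,0]
print('TCP',.6266,-.2343)
for n,u,v,D,px in [('seat',281.3,216.3,.072,91.7),('mouth',281,216.7,.049,60.4),('flange',281.8,255,.058,96.3),('knob',280.7,283,.028,53.7)]:
    p=np.linalg.inv(K)@[u,v,1]*(f*D/px); print(n,(T[:3,:3].T@(p-T[:3,3])).round(4))
for z in (.05,.055,.06,.07,.08):print(z,ray('w2',281.3,216.5,z))
print(ray('w2',280.7,283,.187),ray('w2',281.8,255,.149))
```

```text
TCP 0.6266 -0.2343
seat [ 0.6256 -0.234   0.075 ]
mouth [ 0.6284 -0.2352  0.0663]
flange [ 0.6288 -0.2349  0.143 ]
knob [ 0.6311 -0.2363  0.1734]
0.05 [ 0.6331 -0.2363  0.05  ]
0.055 [ 0.6316 -0.2359  0.055 ]
0.06 [ 0.6302 -0.2354  0.06  ]
0.07 [ 0.6272 -0.2345  0.07  ]
0.08 [ 0.6242 -0.2336  0.08  ]
[ 0.6243 -0.2342  0.187 ] [ 0.6263 -0.2341  0.149 ]
```

```bash
python3 -m pendant '[[[0.3,-0.1,-0.5],0],[[0,0,-1.2],0],[[0,0,-1.5],0],[[0,0,-1.2],0],[[0,0,-0.8],0],[[0,0,-0.3],0],[[0,0,0],0],[[0,0,0],0],[[0,0,0],0]]'
python3 -m pendant '[[[0,0,-0.15],0],[[0,0,-0.15],0],[[0,0,0],0]]'
python3 -m pendant '[[[0,0,-0.15],0],[[0,0,-0.15],0],[[0,0,0],0]]'
```

```text
time_s: 6.85
ee_pos: [0.6299, -0.2362, 0.1063]
eef_rot: [-3.141, 0.001, 2.836]
force: [0.0, -0.1, -2.3]
grip_width: 0.0274
grip_force: 30.0
time_s: 7.1
ee_pos: [0.6295, -0.236, 0.1023]
eef_rot: [3.142, -0.0, 2.836]
force: [-0.7, -0.2, -2.5]
grip_width: 0.0275
grip_force: 30.0
time_s: 7.35
ee_pos: [0.6294, -0.236, 0.099]
eef_rot: [3.142, -0.001, 2.836]
force: [-0.0, 0.3, -3.2]
grip_width: 0.0274
grip_force: 30.0
```

```bash
python3 -m pendant '[[[0,0,-0.15],0],[[0,0,-0.15],0],[[0,0,0],0]]'|egrep 'pos|force:'
python3 -m pendant '[[[0,0,-0.1],0],[[0,0,-0.1],0],[[0,0,0],0]]'|egrep 'pos|force:'
```

```text
ee_pos: [0.6294, -0.236, 0.096]
force: [0.1, 0.1, -3.3]
grip_force: 30.0
ee_pos: [0.6295, -0.236, 0.0942]
force: [0.1, -0.7, -2.5]
grip_force: 30.0
```

```bash
python3 -m pendant '[[[0,0,-0.1],0],[[0,0,-0.1],0],[[0,0,0],0]]'|egrep 'pos|force:'
```

```text
ee_pos: [0.6295, -0.236, 0.0922]
force: [0.4, 0.1, -2.6]
grip_force: 30.0
```

```bash
python3 -m pendant '[[[0,0,-0.1],0],[[0,0,-0.1],0],[[0,0,0],0]]'|egrep 'pos|force:'
```

```text
ee_pos: [0.6295, -0.236, 0.0902]
force: [-0.2, -0.3, -1.9]
grip_force: 30.0
```

```bash
python3 -m pendant '[[[0,0,-0.1],0],[[0,0,-0.1],0],[[0,0,0],0]]'|egrep 'pos|force:'
```

```text
ee_pos: [0.6295, -0.236, 0.0882]
force: [0.9, 0.6, -3.6]
grip_force: 30.0
```

```bash
python3 -m pendant '[[[0,0,-0.1],0],[[0,0,-0.1],0],[[0,0,0],0]]'|egrep 'pos|force:'
```

```text
ee_pos: [0.6295, -0.236, 0.0862]
force: [0.4, -0.3, -3.3]
grip_force: 30.0
```

```bash
python3 -m pendant '[[[0,0,-0.1],0],[[0,0,-0.1],0],[[0,0,0],0]]'|egrep 'pos|force:'
```

```text
ee_pos: [0.6295, -0.236, 0.0842]
force: [-0.3, -0.9, -2.6]
grip_force: 30.0
```

```bash
python3 -m pendant '[[[0,0,-0.1],0],[[0,0,-0.1],0],[[0,0,0],0]]'|egrep 'pos|force:'
```

```text
ee_pos: [0.6292, -0.2359, 0.0824]
force: [-4.3, 2.2, 0.2]
grip_force: 30.0
```

```bash
python3 -m pendant '[[[0,0,-0.1],0],[[0,0,-0.1],0],[[0,0,0],0]]'|egrep 'pos|force:'
```

```text
ee_pos: [0.629, -0.2358, 0.081]
force: [-8.8, 3.0, 6.5]
grip_force: 30.0
```

```bash
python3 -m pendant '[[[0,0,-0.1],0],[[0,0,-0.1],0],[[0,0,0],0]]'|egrep 'pos|force:'
```

```text
ee_pos: [0.6296, -0.2358, 0.0807]
force: [-11.5, 5.4, 17.5]
grip_force: 30.0
```

Contact. The side force says I should shift toward -x/+y, so I'll back off 1 mm and centre.

```bash
python3 -m pendant '[[[0,0,0.1],0],[[-0.15,0.07,0],0],[[0,0,0],0]]'|egrep 'pos|rot|force:'
```

```text
ee_pos: [0.6286, -0.2355, 0.0805]
eef_rot: [-3.141, 0.002, 2.836]
force: [-2.4, 1.0, 6.1]
grip_force: 30.0
```

```bash
python3 -m pendant '[[[-0.05,0.02,0],0],[[0,0,-0.03],0],[[0,0,0],0],[[0,0,0],0],[[0,0,0],0],[[0,0,0],0]]'|egrep 'time|pos|rot|force:'
python3 -c "
from h import *
c=snap('scene','s2')['color'];cv2.imwrite('pics/c4.png',cv2.resize(c[230:370,170:330],None,fx=4,fy=4,interpolation=cv2.INTER_CUBIC)[:,:,::-1])"
```

```text
time_s: 10.6
ee_pos: [0.6284, -0.2354, 0.0804]
eef_rot: [-3.141, 0.003, 2.836]
force: [-0.8, 0.2, 7.6]
grip_force: 30.0
```

View pics/c4.png

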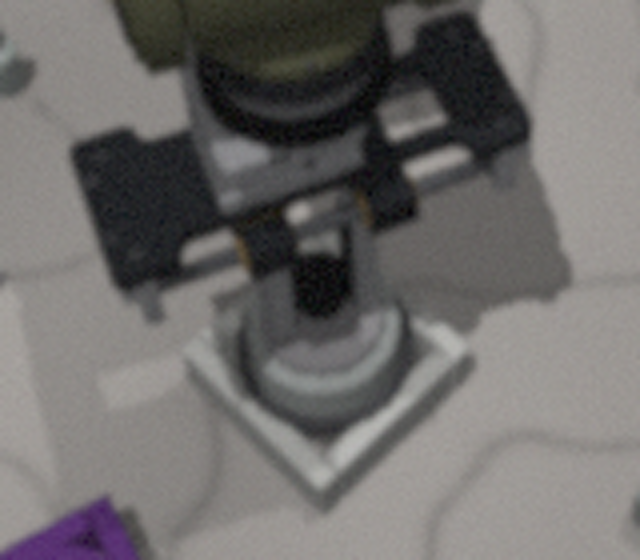

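The plug sits centred in the seat, with the flange just above the rim, under about 10 N of press. I'll release it so it self-levels, regrip, press once more, then open slightly for the rocking.

```bash
python3 -m pendant '[[[0,0,0],0],[[0,0,0],0],[[0,0,0],0],[[0,0,0],0],[[0,0,0],0],[[0,0,0],0]]' 0.38 20
python3 -m pendant '[[[0,0,0.1],0],[[0,0,0],0],[[0,0,0],0],[[0,0,0],0],[[0,0,0],0],[[0,0,0],0],[[0,0,0],0]]' 0.2 25
```

```text
time_s: 11.15
ee_pos: [0.6276, -0.2351, 0.079]
eef_rot: [3.142, -0.0, 2.836]
force: [-0.1, -0.7, -0.4]
grip_width: 0.0353
grip_force: 0.0
time_s: 11.73
ee_pos: [0.6277, -0.235, 0.0803]
eef_rot: [3.141, 0.0, 2.836]
force: [-0.9, 2.2, 1.6]
grip_width: 0.0275
grip_force: 25.0
```

```bash
python3 -m pendant '[[[0,0,-0.05],0],[[0,0,-0.05],0],[[0,0,-0.04],0],[[0,0,0],0],[[0,0,0],0],[[0,0,0],0],[[0,0,0],0]]'
```

```text
time_s: 12.32
ee_pos: [0.6279, -0.2351, 0.0802]
eef_rot: [-3.142, 0.001, 2.836]
force: [-3.5, 3.4, 12.9]
grip_width: 0.0275
grip_force: 25.0
```

Pressed with about 13 N. Now I'll unload, open slightly and find the gap for the rock, which goes along the closing axis.

```bash
python3 -m pendant '[[[0,0,0.1],0],[[0,0,0.05],0],[[0,0,0],0]]' | egrep 'force:'
python3 -m pendant '[[[0,0,0],0],[[0,0,0],0],[[0,0,0],0],[[0,0,0],0],[[0,0,0],0]]' 0.38 20
python3 -c "
from h import *
from scipy.spatial.transform import Rotation as R
print(R.from_euler('xyz',ctrl.get_obs()['eef_rot']).as_matrix()[:,1])"
```

```text
force: [-1.0, 2.3, 3.6]
grip_force: 25.0
time_s: 12.98
ee_pos: [0.6275, -0.2352, 0.0801]
eef_rot: [-3.142, -0.0, 2.836]
force: [0.5, 0.3, -0.3]
grip_width: 0.0358
grip_force: 0.0
[ 3.01143071e-01  9.53578967e-01 -6.12499740e-05]
```

```bash
python3 -m pendant '[[[0.06,0.19,0],0],[[0.06,0.19,0],0],[[0.06,0.19,0],0],[[0,0,0],0]]'
```

```text
time_s: 13.32
ee_pos: [0.6295, -0.23, 0.0809]
eef_rot: [-3.14, 0.001, 2.836]
force: [-2.4, -3.6, 3.1]
grip_width: 0.0358
grip_force: 2.4
```

```bash
python3 -m pendant '[[[0.03,0.1,0],0],[[0.03,0.1,0],0],[[0,0,0],0],[[0,0,0],0]]'
```

```text
time_s: 13.65
ee_pos: [0.6301, -0.2291, 0.0816]
eef_rot: [-3.139, 0.002, 2.835]
force: [-3.6, -8.0, 8.1]
grip_width: 0.0357
grip_force: 4.8
```

```bash
python3 -c "
from h import *
c=snap('scene','s3')['color'];cv2.imwrite('pics/c5.png',cv2.resize(c[230:370,170:330],None,fx=4,fy=4,interpolation=cv2.INTER_CUBIC)[:,:,::-1])"
python3 -m pendant '[[[0.03,0.1,0.05],0],[[0,0.05,0.05],0],[[0,0,0],0],[[0,0,0],0]]'
```

```text
time_s: 14.03
ee_pos: [0.6305, -0.2277, 0.0829]
eef_rot: [-3.139, 0.003, 2.835]
force: [-4.5, -9.2, 8.6]
grip_width: 0.0356
grip_force: 5.2
```

That is about 4 mm of knob travel, or 7–8°. Returning slowly.

```bash
python3 -m pendant '[[[-0.03,-0.1,0],0],[[-0.03,-0.1,0],0],[[-0.03,-0.1,-0.05],0],[[-0.05,-0.15,-0.05],0],[[-0.06,-0.2,0],0],[[-0.07,-0.27,0],0],[[0,0,0],0],[[0,0,0],0],[[0,0,0],0]]'
python3 -m pendant '[[[0,0,0],0],[[0,0,0],0],[[0,0,0],0],[[0,0,0],0],[[0,0,0],0],[[0,0,0],0],[[0,0,0],0]]' 0.8
python3 -m pendant '[[[0,0,0.3],0],[[0,0,1],0],[[0,0,2],0],[[0,0,3],0],[[0,0,3],0],[[0,0,2],0],[[0,0,1],0],[[0,0,0],0],[[0,0,0],0],[[0,0,0],0]]'
python3 - <<'E'
from h import *
c=snap('scene','s4')['color'];b=snap('wrist','w4')['color']
z=cv2.resize(c[250:370,190:310],(380,380),interpolation=cv2.INTER_CUBIC)
cv2.imwrite('pics/c6.png',np.hstack([z,cv2.resize(b,(420,380))])[:,:,::-1])
E
```

```text
time_s: 14.78
ee_pos: [0.6276, -0.2349, 0.0801]
eef_rot: [3.141, -0.0, 2.836]
force: [-0.5, 1.0, 0.2]
grip_width: 0.0357
grip_force: 0.0
time_s: 15.37
ee_pos: [0.6276, -0.2351, 0.0803]
eef_rot: [-3.142, 0.0, 2.836]
force: [1.3, 0.2, 0.7]
grip_width: 0.0746
grip_force: 0.0
time_s: 16.2
ee_pos: [0.6271, -0.2349, 0.2015]
eef_rot: [3.141, -0.002, 2.836]
force: [-0.0, 0.4, -0.7]
grip_width: 0.0753
grip_force: 0.0
```

View pics/c6.png

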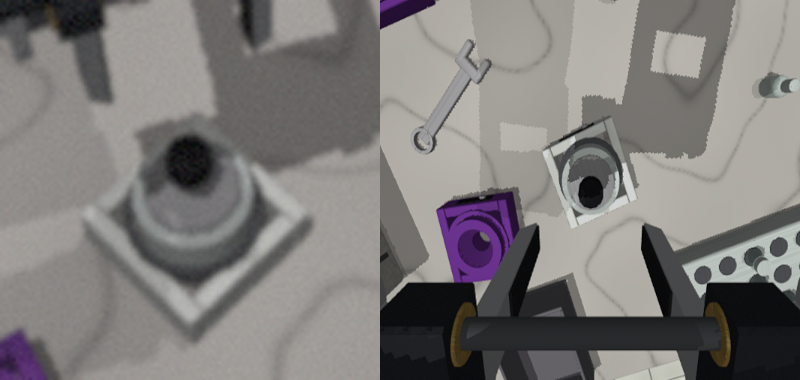

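The plug sits level and centred in the wide seat, and the gripper is clear above it (knob at (188,160) in the left panel).

```bash
python3 -c "
from station import ctrl
print(ctrl.hand_in())"
```

```text
the job is handed in; nothing more can be done
None
```

I set the large plug in the wide seat, pressed it home with about 13 N on the last push (a first contact push reached about 20 N down), rocked it an estimated 7–8°, and let it drop back level. I then released it and handed the job in; no verdict came back.

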